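Seat a throttle collar's set screw on the spindle flat

TASK

Push the loose aluminium throttle block squarely up against the steel bench stop, between the stop's two yellow marks. Then close the fingers across the flat of its upright spindle and turn the spindle until the flat faces the red pointer on the block. Finally grip the blue collar parked round the spindle's foot, turn it so that its brass set screw faces the same way, raise it to the red line on the flat and finish while still holding it there, clear of the block, with the tip of the screw pressing lightly on the flat; leave everything else on the bench where it is.

Things in the scene. Friction and masses are not known exactly. Their poses are not given: they have to be found in the camera images.
- stop: dark steel bench stop, bolted down: a fence 15 mm thick (x), 180 mm long (y), 40 mm high, with a low foot on its far (+x) side. Origin under the fence's centre on the table; the block goes against its -x face (7.5 mm from the origin). Two yellow marks at y = -45 and +45 mm
- block: loose aluminium throttle block, 100 mm (x) x 90 mm (y) x 45 mm high, 0.95 kg, free to slide on the table. Origin at the centre of its underside; the spindle stands on its z axis; the red pointer lies on its top along its -x direction (towards the robot), the +x face goes against the stop, so that its origin then lies 57.5 mm on the -x side of the stop's origin, with the same yaw
- spindle (a joint): angle of the steel spindle in the block, rad, counter-clockwise from above; 0 when the flat faces the red pointer (block's -x). Turns stiffly (0.07 N m) and stays where it is left. The spindle rises 60 mm above the block's top: a round neck 16 mm in diameter for the lower 24 mm, above it a 20 mm round bar with one flat over its whole height, 7 mm from the axis (17 mm across the flat and the round back, 20 mm across the round). A thing squeezed off centre makes the block slide
- flat (a point): centre of the red line across the spindle's flat, 35 mm above the block's top, 7 mm from the axis; the point turns with the spindle, its -x axis points straight out of the flat
- collar_mid (a point): centre of the loose blue collar, half-way up (collar 20 mm high, 0.11 kg, bore 27 mm); its axes turn with the collar: -x points out along the brass set screw, whose head ends 27 mm from the centre; two flats for gripping, 22 mm long and 40 mm apart, face +y and -y. It starts lying on the block's top round the spindle's neck (so its centre is 10 mm above the block's top). It can rise past the neck only with its screw roughly in line with the spindle's flat
- screw_tip (a point): inner tip of the collar's set screw (6 mm thick), 9 mm from the collar's axis on its -x side, half-way up the collar; with collar and spindle concentric it is 2 mm clear of the flat
- trumpet_a: bystander: short black rubber intake trumpet standing upright, 58 mm wide, 45 mm high. Origin at its underside
- trumpet_b: bystander: another such black rubber trumpet, 58 mm wide, 45 mm high. Origin at its underside
- hex_key: bystander: small dark hex key lying flat, 90 x 25 mm, 5 mm thick. Origin at its underside
- tub: bystander: clear plastic tub, 110 mm wide, 100 mm high. Origin at its underside
- heat_gun: bystander: grey heat gun lying on its side, about 230 x 170 mm, 68 mm high. Origin at its underside
- grp_tube: bystander: upright tan glass-fibre tube, 60 mm wide, 150 mm high. Origin at its underside
- screwdriver: bystander: screwdriver lying flat. Origin at its underside
- spray_can: bystander: yellow spray can with red cap, 54 mm wide, 160 mm high. Origin at its underside

How it is judged:
By the outcome, as a careful person would: the job done as asked, in the order asked, and still so for the second after the job is handed in, while the arm keeps its last pose, push and grip.
It also fails if it takes over 72 s, if anything falls off the work surface, if the arm or the gripper's body presses on something with over 40 N, if the wrist force passes 120 N, or if a joint passes its speed limit or range.

ROBOT

A 6-joint arm with a two-finger parallel gripper is mounted at the origin on the work surface. World frame = base frame: x ahead of the robot, y to its left, z up, the work surface at z = 0. Lengths are in m, angles in rad, forces in N, time in s.
With the tool pointing down it reaches from about 0.35 to 0.975 m from the base axis. Payload 7.1 kg.
Tool frame: the origin (TCP) lies at the very end of the fingers, on their centre line; the grasp point (between the pads) lies grip_point_offset behind it (grip_point_offset is the distance from the TCP to the grasp point, in m); z points along the fingers, y is the line along which they close (so a half turn about z gives the same grasp; the last joint's range is limited). The gripper opens to 88 mm and grips with 3 to 60 N. Pads are 20 mm wide; open, the fingers measure 115 mm over their backs; the gripper's body (75 mm by 178 mm) begins 61 mm behind the grasp point.
Start: joints at [-1.253, 0.423, 1.63, -0, 1.089, -0.019], TCP at [0.207, -0.59, 0.223] pointing down, gripper open.
Joint ranges: [-3, 3], [-0.9, 2.11], [0.09, 2.58], [-1.31, 4.45], [0.11, 2.69], [-2.54, 2.54]. Speed limits (rad/s): [2.39, 2.39, 3.01, 3.14, 3.14, 3.14].

INTERFACE

Orientations are given as a unit quaternion [x, y, z, w].
In Python, from cell import sense, snapshot, camera_params, finish_job, grip_point_offset gives the robot as it stands.
- The arm moves only by the tool move_arm, never from a script. Its argument "motion" is one flat list of numbers, 5 for each row, row after row: the shift along the world's x, y, z in units of 25 mm (1.0 is 25 mm), then the turn about the world's z in degrees, then the gripper's target within -1 to 1 (shut at 1, half-way at 0, fully open at -1). In form: [dx, dy, dz, roll, jaw, dx, dy, dz, roll, jaw, ...]. A call has 1 to 10 rows; each row shifts and turns the commanded pose from where the row before left it; what a row does not reach is not made up. A row lasts 1/10 s, in which the tool goes at most 50 mm and 8.59 degrees, less where a joint would pass 70% of its speed; a pose out of reach is approached as far as the arm can. A call is refused whole if a number of a shift passes 1 or a number of a turn 8.59, either way. A call with a gripper value outside its range is refused whole. The fingers move at their own pace and stop on an object; "newtons" is the grip in N (left out, the last holds). Time passes only in rows, so rows that do not move let the fingers close. It gives the time, the measured TCP pose, the force, the opening and the grip force at its end, in the units of the state.
- sense(): the state, without advancing time (a new reading comes with each control period).
- snapshot(name): name is "side" or "top"; returns the picture (420x560x3 uint8, red, green, blue); there is no depth.
- camera_params(name): a dict with "fov_y" (degrees; the focal length in pixels is half the picture's height over the tangent of half this angle, whatever the lens; pixels are square), "cx", "cy" (the principal point, pixels), "dist_coeffs" ([k1, k2, p1, p2, k3] as OpenCV has them; the pictures are not rectified), "R" (3x3) and "t" (3): a world point X has camera coordinates R X + t. Camera axes: x right, y down, z forward; pixel columns grow to the right and rows downward; lengths in m; the calibration is good to about 2 mm. A picture is of the moment at which its call begins. camera_params takes no time and is no camera call.
- finish_job(): hands the job in; it is judged then, once.
The state is a dict: "time_s": time; "joint_pos": joint angles; "dq": joint speeds; "joint_torque": joint torques, N m; "tool_pos": TCP position; "tcp_rot": TCP orientation; "force": force on the tool from outside, world axes, zero at the start; "moment": the same for the moment, N m; "grip_width": finger opening in m; "finger_force": force on a finger pad.
Only numpy, scipy, OpenCV 4.12 (cv2) and the standard library are available. Lean on these libraries where they do the work, as an engineer would, in place of code of your own. Each camera call takes 0.05 s, during which the arm holds its last target. There are 200 camera calls.

## Working session

There is one attempt and no reset: what is moved stays moved. The work goes in short steps, Python scripts to look and compute and a tool call to move; the robot and the scene stay as the last step left them, time stands still between calls to the robot, and variables do not carry over. Pictures are saved under pics/ and viewed, at most 10 in all, crops included, and the job is handed in when it is done.

Besides the shell and the picture viewer there is one more tool, called after "Emit:" as a command line: name --argument value ..., lists and objects as JSON in quotes. move_arm: Moves the arm, as the interface text tells. Its arguments: {"type":"object","properties":{"motion":{"type":"array"},"newtons":{"type":"number"}},"required":["motion"]}

```bash
mkdir -p pics; ls; python3 - <<'E'
from cell import *
import cv2,numpy as np
print(grip_point_offset, sense())
for n in("side","top"):
    p=camera_params(n);print(n,p, 'C',-np.array(p['R']).T@np.array(p['t']))
    cv2.imwrite(f'pics/{n}0.png',cv2.resize(snapshot(n)[:,:,::-1],(800,600),interpolation=cv2.INTER_CUBIC))
E
```

```text
pics
0.0187 {'time_s': 0.0, 'joint_pos': array([-1.25300604e+00,  4.23852237e-01,  1.63067800e+00, -9.56279089e-06,
        1.08859478e+00, -1.90016748e-02]), 'dq': array([ 8.00930893e-04, -6.33932578e-04, -1.33376757e-04, -1.25800392e-03,
        1.06494091e-03, -4.26892006e-05]), 'joint_torque': array([-6.70688473e-05, -5.44628763e+01, -2.73668808e+01,  6.41810149e-02,
        2.26986705e-02, -1.05838703e-04]), 'tool_pos': array([ 0.20638647, -0.58935571,  0.2218993 ]), 'tcp_rot': array([ 9.85854209e-01,  1.67603374e-01, -1.18225089e-04, -7.57016414e-04]), 'force': array([-0.44624095, -0.04710684,  1.57665851]), 'moment': array([ 0.03097854, -0.02813816, -0.02749374]), 'finger_force': 0.0, 'grip_width': 0.08811093340744287}
side {'fov_y': 42.71652162274492, 'cx': 273.8104337955713, 'cy': 211.46308270950396, 'dist_coeffs': array([0.03971995, 0.        , 0.        , 0.        , 0.        ]), 'R': array([[ 0.99735949, -0.0725764 , -0.00259037],
       [-0.05534508, -0.736501  , -0.67416853],
       [ 0.04702092,  0.67253174, -0.73857301]]), 't': array([-0.48726277,  0.10744241,  1.5292209 ])} C [ 0.42001718 -0.98468193  1.20061338]
top {'fov_y': 47.949924593090635, 'cx': 279.68016978627605, 'cy': 217.1561824317048, 'dist_coeffs': array([-0.0358291,  0.       ,  0.       ,  0.       ,  0.       ]), 'R': array([[-0.01863601, -0.99976813,  0.01078785],
       [-0.99234892,  0.01717844, -0.12226412],
       [ 0.12205045, -0.01298383, -0.99243897]]), 't': array([0.00841039, 0.48409212, 1.45943608])} C [0.3024202  0.01904156 1.5074976 ]
```

View pics/side0.png

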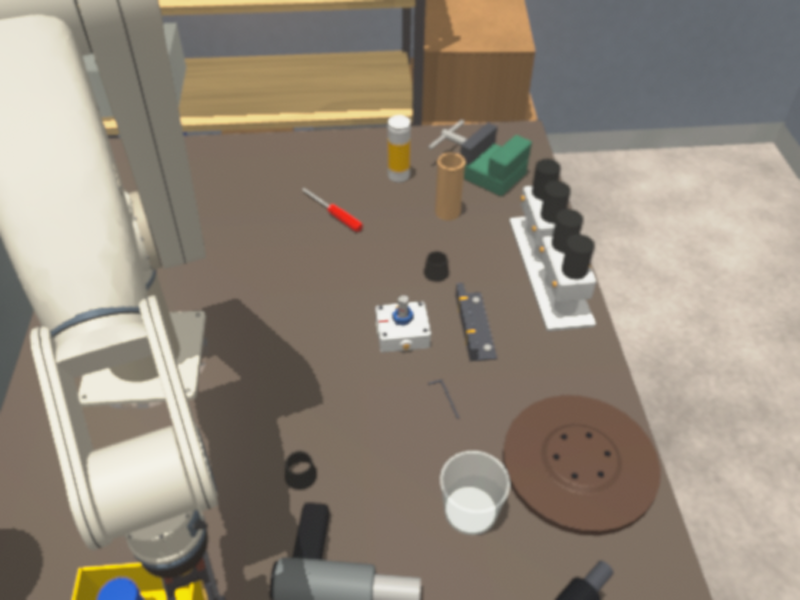

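View pics/top0.png

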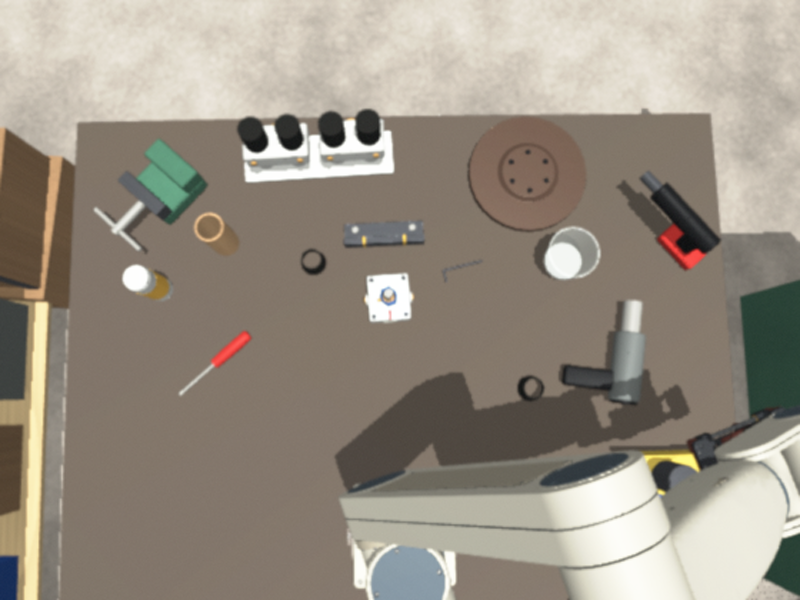

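```bash
cat > h.py <<'E'
from cell import *
import cv2,numpy as np
def K(n):
    p=camera_params(n);f=210/np.tan(np.radians(p['fov_y']/2))
    return np.array([[f,0,p['cx']],[0,f,p['cy']],[0,0,1]]),p['dist_coeffs'],np.array(p['R']),np.array(p['t'])
def back(n,px,z):
    "pixels -> world points on plane height z"
    k,d,R,t=K(n);u=cv2.undistortPoints(np.array(px,float).reshape(-1,1,2),k,d).reshape(-1,2)
    r=np.c_[u,np.ones(len(u))]@R;C=-R.T@t
    return C+r*((z-C[2])/r[:,2])[:,None]
def proj(n,X):
    k,d,R,t=K(n);return cv2.projectPoints(np.array(X,float).reshape(-1,1,3),cv2.Rodrigues(R)[0],t,k,d)[0].reshape(-1,2)
def crop(n,c0,r0,w,h,s):
    return cv2.resize(snapshot(n)[r0:r0+h,c0:c0+w,::-1],None,fx=s,fy=s,interpolation=cv2.INTER_CUBIC)
E
python3 - <<'E'
from h import *
a=crop('top',232,145,80,90,5);b=crop('side',255,190,100,75,4)
c=np.zeros((450,800,3),np.uint8);c[:,:400]=a;c[:300,400:]=b
cv2.imwrite('pics/c1.png',c)
E
```

```text
(no output)
```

View pics/c1.png

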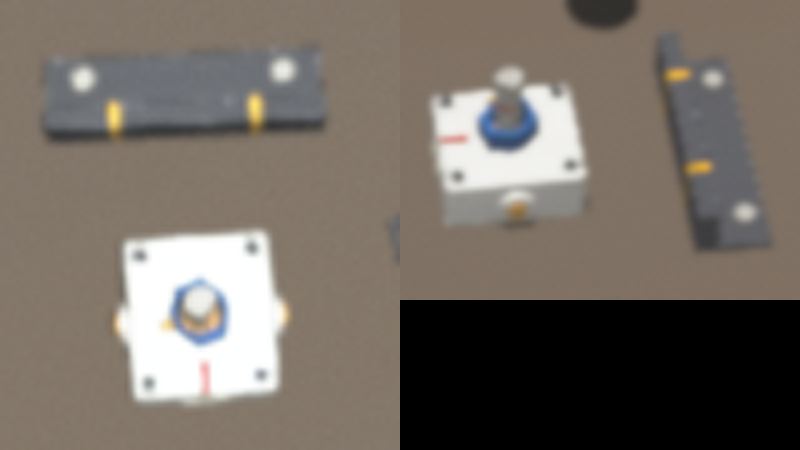

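```bash
python3 - <<'E'
from h import *
T=lambda l:[(232+(x-2)/5,145+(y-2)/5) for x,y in l]
S=lambda l:[(255+(x-400-1.5)/4,190+(y-1.5)/4) for x,y in l]
np.set_printoptions(precision=4,suppress=True)
b=back('top',T([(124,239),(267,231),(280,388),(135,401)]),.045);print('block top',b,b.mean(0))
b=back('side',S([(432,95),(568,84),(587,177),(443,190)]),.045);print('block side',b,b.mean(0))
print('sp top',back('top',T([(201,302)]),.105),back('side',S([(509,75)]),.105))
print('screw',back('top',T([(168,325)]),.055),'collar',back('top',T([(200,312)]),.065))
print('ptr',back('top',T([(204,362),(206,393)]),.045),back('side',S([(467,139),(440,140)]),.045))
print('fence bottom',back('top',T([(45,138),(325,128)]),0))
print('fence marks far?',back('top',T([(115,103),(256,95)]),.04),back('side',S([(679,75),(699,168)]),.04))
print('fence marks near',back('top',T([(115,122),(256,115)]),.04))
print('trump',back('side',S([(602,10)]),.045), 'bolts',back('top',T([(83,79),(283,70)]),.01))
E
```

```text
block top [[ 0.5618  0.0715  0.045 ]
 [ 0.5654 -0.0184  0.045 ]
 [ 0.466  -0.0245  0.045 ]
 [ 0.4594  0.066   0.045 ]] [0.5132 0.0237 0.045 ]
block side [[ 0.4606  0.0625  0.045 ]
 [ 0.5602  0.0659  0.045 ]
 [ 0.5645 -0.0231  0.045 ]
 [ 0.4631 -0.0274  0.045 ]] [0.5121 0.0195 0.045 ]
sp top [[0.5121 0.0237 0.105 ]] [[0.5129 0.0229 0.105 ]]
screw [[0.5055 0.0445 0.055 ]] collar [[0.5118 0.0245 0.065 ]]
ptr [[0.4832 0.0226 0.045 ]
 [0.4637 0.0217 0.045 ]] [[0.483  0.0184 0.045 ]
 [0.4638 0.0189 0.045 ]]
fence bottom [[ 0.6374  0.1237  0.    ]
 [ 0.641  -0.0587  0.    ]]
fence marks far? [[ 0.6504  0.0763  0.04  ]
 [ 0.6541 -0.0133  0.04  ]] [[ 0.643   0.0733  0.04  ]
 [ 0.6449 -0.0166  0.04  ]]
fence marks near [[ 0.6381  0.0765  0.04  ]
 [ 0.6412 -0.013   0.04  ]]
trump [[0.5933 0.1392 0.045 ]] bolts [[ 0.6738  0.0981  0.01  ]
 [ 0.6777 -0.0318  0.01  ]]
```

Block is at about (0.513, 0.022) with yaw about 2.7°. The stop's face is at x≈0.639, mark centre at y≈0.030, yaw about 1.6°. The set screw points to +y and slightly -x. I'll nudge the block sideways first, then push it forward.

Emit:
move_arm --motion '[0.6,1,0,7.2,0,0.6,1,0,7.2,0,0.6,1,0,7.2,0,0.6,1,0,7.2,0,0.6,1,0,7.2,0,0.6,1,0,7.2,0,0.6,1,0,7.2,0,0.6,1,0,7.2,0,0.6,1,0,7.2,0,0.6,1,0,7.2,0]' --newtons 30

```text
time_s: 1.2
tool_pos: [0.357, -0.3387, 0.2227]
tcp_rot: [0.697, 0.717, 0.0, -0.0]
force: [0.4, -0.3, -0.0]
grip_width: 0.0438
finger_force: 0.0
```

Emit:
move_arm --motion '[0.6,1,0,0,0,0.6,1,0,0,0,0.6,1,0,0,0,0.6,1,0,0,0,0.6,1,0,0,0,0.6,1,0,0,0,0.6,1,0,0,0,0.6,1,0,0,0,0.6,1,0,0,0,0.6,1,0,0,0]'

```text
time_s: 2.2
tool_pos: [0.507, -0.0887, 0.2227]
tcp_rot: [0.699, 0.715, -0.0, -0.0]
force: [0.3, 0.4, 0.7]
grip_width: 0.0439
finger_force: 0.0
```

Emit:
move_arm --motion '[0.2,0.6,0,0,0,0,0.5,-0.8,0,0,0,0,-1,0,0,0,0,-1,0,0,0,0,-1,0,0,0,0,-1,0,0,0,0,-1,0,0,0,0,-1,0,0,0,0,-1,0,0,0,0,0,0,0]'

```text
time_s: 3.2
tool_pos: [0.5094, -0.062, 0.0251]
tcp_rot: [0.699, 0.715, -0.002, -0.002]
force: [0.4, -0.5, 0.2]
grip_width: 0.0442
finger_force: 0.0
```

```bash
python3 - <<'E'
from h import *
print(sense()['tool_pos'],sense()['force'])
a=crop('top',232,145,80,75,8);
cv2.imwrite('pics/c2.png',a)
E
```

```text
[ 0.50935587 -0.06203719  0.02510699] [ 0.42191343 -0.49550257  0.21530098]
```

View pics/c2.png

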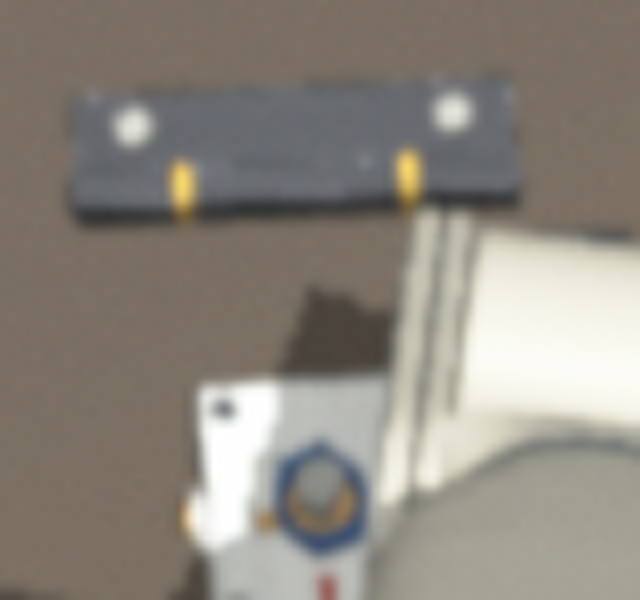

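Emit:
move_arm --motion '[0,0.4,0,0,0,0,0.4,0,0,0,0,0.2,0,0,0,0,0.1,0,0,0,0,0.1,0,0,0,0,0.1,0,0,0,0,0.1,0,0,0,0,0,0,0,0]'

```text
time_s: 4.05
tool_pos: [0.5119, -0.028, 0.0284]
tcp_rot: [0.699, 0.715, -0.0, 0.001]
force: [-0.9, -5.0, 4.2]
grip_width: 0.0442
finger_force: 2.8
```

Emit:
move_arm --motion '[0,-0.6,0,0,0,0,-0.6,0,0,0,0,0,1,0,0,0,0,1,0,0,0,0,1,0,0,-0.4,0,1,-8.5,0,-1,0,0,-8.5,0,-1,0,0,-8.5,0,-0.9,0,0,-8.5,0,0,0.9,0,-8.5,0]'

```text
time_s: 5.05
tool_pos: [0.426, -0.0366, 0.1275]
tcp_rot: [0.913, 0.409, -0.001, -0.001]
force: [-0.5, -0.3, 0.2]
grip_width: 0.0439
finger_force: 0.0
```

Emit:
move_arm --motion '[0,0.9,0,-8.5,0,0,0.9,0,-8.5,0,0,0.6,0,-8.5,0,0,0,-1,-8.5,0,0,0,-1,-8.5,0,0,0,-1,-5,0,0,0,-1,0,0,0,0,0,0,0]'

```text
time_s: 5.85
tool_pos: [0.4272, 0.0242, 0.0255]
tcp_rot: [1.0, 0.011, -0.003, 0.0]
force: [-0.6, 0.3, 1.3]
grip_width: 0.0439
finger_force: 0.0
```

```bash
python3 - <<'E'
from h import *
s=sense();print(s['tool_pos'],s['tcp_rot'],s['force'])
a=crop('top',232,145,80,75,8);
cv2.imwrite('pics/c3.png',a)
E
```

```text
[0.42721404 0.02423862 0.02553023] [ 9.99937199e-01  1.09093843e-02 -2.56583186e-03  2.30996648e-05] [-0.59130462  0.34139652  1.26447731]
```

View pics/c3.png

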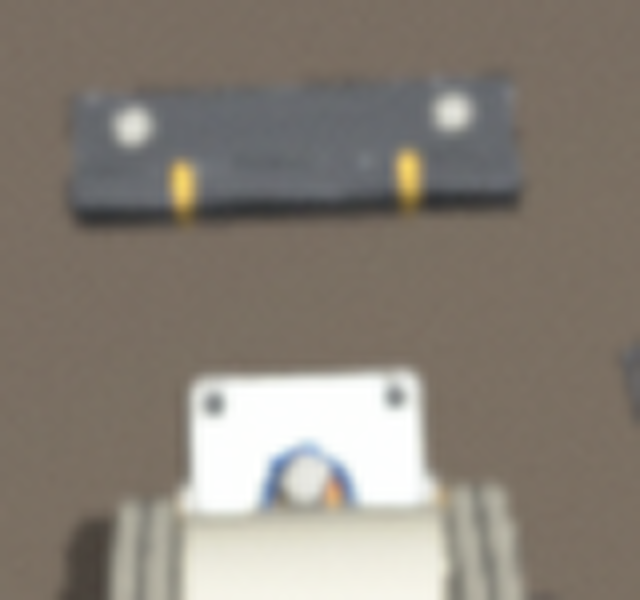

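```bash
python3 - <<'E'
from h import *
T=lambda l:[(232+(x-3.5)/8,145+(y-3.5)/8) for x,y in l]
np.set_printoptions(precision=4,suppress=True)
def yaw(p):d=p[0]-p[1];return np.degrees(np.arctan2(-d[0],d[1]))
for n,l,z in(('far edge',[(190,382),(421,371)],.045),('screws',[(214,405),(395,396)],.045),('marks',[(183,190),(408,180)],.04),('fence bot',[(78,222),(520,203)],0),('bolts',[(132,127),(452,112)],.01)):
    p=back('top',T(l),z);print(n,p,p.mean(0),yaw(p))
E
```

```text
far edge [[ 0.5622  0.0749  0.045 ]
 [ 0.565  -0.0158  0.045 ]] [0.5636 0.0296 0.045 ] 1.8040244334696962
screws [[ 0.5529  0.0656  0.045 ]
 [ 0.5553 -0.0054  0.045 ]] [0.5541 0.0301 0.045 ] 1.9201798107966968
marks [[ 0.6403  0.077   0.04  ]
 [ 0.6429 -0.0123  0.04  ]] [0.6416 0.0323 0.04  ] 1.66451024965613
fence bot [[ 0.637   0.1214  0.    ]
 [ 0.6419 -0.0586  0.    ]] [0.6394 0.0314 0.    ] 1.5731803110310485
bolts [[ 0.6737  0.0985  0.01  ]
 [ 0.6778 -0.0313  0.01  ]] [0.6757 0.0336 0.01  ] 1.8222065629710558
```

Emit:
move_arm --motion '[0,0.1,0,0.4,0,0.5,0.015,0,0,0,0.3,0.01,0,0,0,0.3,0.01,0,0,0,0.5,0.015,0,0,0,0.5,0.015,0,0,0,0.5,0.015,0,0,0,0.5,0.015,0,0,0,0.5,0.015,0,0,0,0.2,0.005,0,0,0]'

```text
time_s: 6.9
tool_pos: [0.5234, 0.0305, 0.0278]
tcp_rot: [1.0, 0.015, -0.002, 0.0]
force: [-9.4, -0.8, 8.9]
grip_width: 0.044
finger_force: 5.1
```

Emit:
move_arm --motion '[0.1,0,0,0,0,0.1,0,0,0,0,0,0,0,0,0]'

```text
time_s: 7.2
tool_pos: [0.5259, 0.0305, 0.0277]
tcp_rot: [1.0, 0.015, -0.004, 0.0]
force: [-11.1, -0.5, 7.9]
grip_width: 0.0439
finger_force: 5.3
```

Emit:
move_arm --motion '[0.06,0,0,0,0,0.06,0,0,0,0,0,0,0,0,0]'

```text
time_s: 7.5
tool_pos: [0.5259, 0.0305, 0.0274]
tcp_rot: [1.0, 0.015, -0.006, 0.0]
force: [-18.3, 0.4, 13.6]
grip_width: 0.0436
finger_force: 9.2
```

Emit:
move_arm --motion '[0.06,0,0,0,0,0.06,0,0,0,0,0,0,0,0,0]'

```text
time_s: 7.8
tool_pos: [0.5259, 0.0304, 0.027]
tcp_rot: [1.0, 0.015, -0.009, 0.0]
force: [-25.0, 0.5, 19.1]
grip_width: 0.0439
finger_force: 12.9
```

Emit:
move_arm --motion '[-0.3,0,0,0,0,-0.8,0,0,0,0,-0.8,0,0.8,0,0,-0.8,0,0.8,0,0,-1,0,1,0,0,-1,0,1,0,0,-1,0,1,0,0,-0.8,0,1,0,0,0,0,0,0,0]'

```text
time_s: 8.7
tool_pos: [0.373, 0.0306, 0.1704]
tcp_rot: [1.0, 0.015, 0.003, -0.0]
force: [0.4, -0.5, -0.5]
grip_width: 0.0435
finger_force: 0.0
```

```bash
python3 - <<'E'
from h import *
s=sense();print(s['tool_pos'],s['tcp_rot'],s['force'])
a=crop('top',232,140,75,80,7);b=crop('side',282,185,50,48,5)
b2=crop('side',292,185,34,60,8)
c=np.zeros((560,800,3),np.uint8);c[:,:525]=a;c[:480,528:]=b2
cv2.imwrite('pics/c4.png',c)
E
```

```text
[0.37298542 0.03064564 0.17041573] [ 9.99883600e-01  1.49859262e-02  2.86312978e-03 -1.01262277e-04] [ 0.35628893 -0.54051365 -0.53454244]
```

View pics/c4.png

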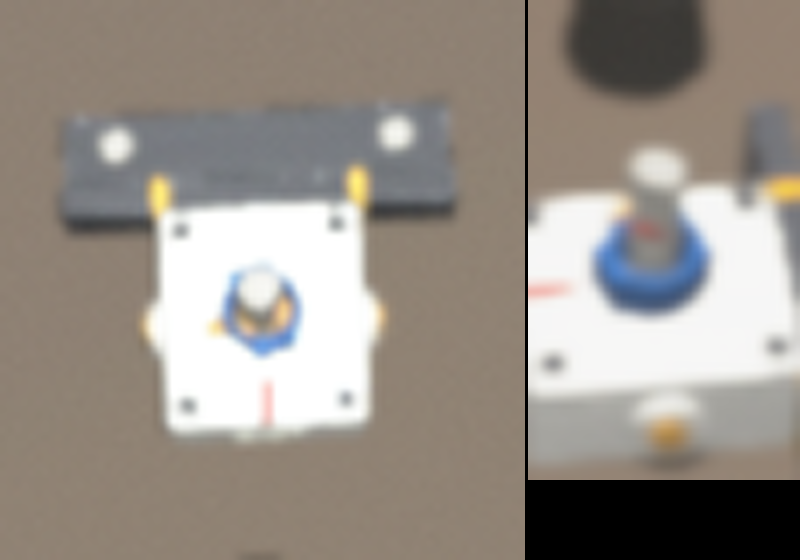

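```bash
cat >> h.py <<'E'
def fitflat(dirn):pass
E
python3 - <<'E'
from h import *
np.set_printoptions(precision=4,suppress=True)
T=lambda l:[(232+(x-3)/7,140+(y-3)/7) for x,y in l]
S=lambda l:[(292+(x-528-3.5)/8,185+(y-3.5)/8) for x,y in l]
b=back('top',T([(158,208),(362,201),(371,428),(169,434)]),.045);print('block top',b,b.mean(0))
print('bolts top',back('top',T([(180,230),(336,223),(346,399),(188,405)]),.045).mean(0))
print('sp',back('top',T([(260,285)]),.105),back('side',S([(657,167)]),.105))
print('side screws',back('side',S([(553,363),(776,345),(746,197)]),.045))
print('collar screw head',back('top',T([(215,328)]),.055))
for n in('top','side'):
    im=snapshot(n).astype(int);c=proj(n,[.587,.031,.08])[0].round().astype(int)
    r=im[c[1]-12:c[1]+13,c[0]-12:c[0]+13]
    if n=='side':
        red=(r[...,0]-(r[...,1]+r[...,2])/2);print(c);print(red[4:22,3:22].astype(int))
for a in(30,40,50,60,70):
    th=np.radians(181.65+a);u=np.array([np.cos(th),np.sin(th),0]);v=np.array([-u[1],u[0],0])
    o=np.array([.587,.031,.08]);print(a,proj('side',[o+.007*u,o+.007*u+.007*v,o+.007*u-.007*v,o]).round(1).tolist())
E
```

```text
block top [[ 0.6361  0.0778  0.045 ]
 [ 0.6378 -0.0144  0.045 ]
 [ 0.5339 -0.0164  0.045 ]
 [ 0.5328  0.074   0.045 ]] [0.5851 0.0303 0.045 ]
bolts top [0.5867 0.0314 0.045 ]
sp [[0.5877 0.0317 0.105 ]] [[0.5857 0.0286 0.105 ]]
side screws [[ 0.5473 -0.0073  0.045 ]
 [ 0.6268 -0.0048  0.045 ]
 [ 0.6254  0.0667  0.045 ]]
collar screw head [[0.5787 0.0526 0.055 ]]
[308 211]
[[ 24  23  23  24  24  23  20  17  16  16  17  20  22  23  23  23  23  23
   22]
 [ 23  23  23  23  23  19  15  12   9   9  12  15  18  22  22  23  23  23
   22]
 [ 23  23  23  23  22  17  13   6   6   5   5  10  15  20  22  23  23  23
   21]
 [ 22  23  23  23  21  14  10   6   5   5   5   6  12  18  22  23  22  22
   20]
 [ 24  23  23  23  19  14   9   8   8   6   6   9  11  16  18  19  18  17
   16]
 [ 20  20  20  20  19  15   9   6   6   6   7   8   9  11   9   8   8  10
   10]
 [ 12  11  12  17  24  20  11   6   5   5   5   5   4   3   1   1   1   2
    4]
 [  2   2   4  10  24  32  17   7   4   3   4   1   0   0   0   0   0   1
    2]
 [  0   1   3  16  32  34  18  10   6   6   3  -4 -11  -2   0   0   0   0
   
[... 373 characters left out ...]
 -12 -41 -70 -67 -34  -4   0
    0]
 [ -4 -32 -69 -81 -62 -29  -7   0   1   1  -4 -22 -51 -73 -63 -28  -3   1
    0]
 [ -2 -23 -58 -82 -74 -46 -25 -16 -14 -14 -22 -40 -61 -71 -51 -17   0   0
    0]
 [ -1 -16 -45 -73 -77 -64 -53 -46 -44 -44 -49 -59 -64 -59 -34  -9   0   0
    0]
 [  1 -10 -27 -51 -62 -62 -60 -62 -63 -62 -59 -57 -52 -37 -18  -4   0   0
    1]]
30 [[305.7, 211.9], [307.3, 213.4], [304.2, 210.4], [307.7, 210.8]]
40 [[306.0, 212.1], [307.9, 213.4], [304.2, 210.9], [307.7, 210.8]]
50 [[306.4, 212.3], [308.5, 213.4], [304.3, 211.3], [307.7, 210.8]]
60 [[306.7, 212.5], [309.1, 213.2], [304.4, 211.7], [307.7, 210.8]]
70 [[307.2, 212.6], [309.6, 213.0], [304.7, 212.2], [307.7, 210.8]]
```

The block is seated: its far corners sit at cols 158/362 and the yellow marks at 160/358. In the side crop the red line at (648,230) puts the flat at about +62°. The screw is at about -70°. Next I go above the spindle.

Emit:
move_arm --motion '[0.86,0,0,8.5,0,0.86,0,0,8.5,0,0.86,0,0,8.5,0,0.86,0,0,8.5,0,0.86,0,0,8.5,0,0.86,0,0,8.5,0,0.86,0,0,8.5,0,0.86,0,0,8.5,0,0.86,0,0,8.5,0,0.82,0.05,0,8.5,0]'

```text
time_s: 9.95
tool_pos: [0.5877, 0.0316, 0.1656]
tcp_rot: [0.725, 0.689, -0.001, -0.001]
force: [-0.3, 0.0, 0.7]
grip_width: 0.0437
finger_force: 0.0
```

Emit:
move_arm --motion '[0,0,0,8.5,0,0,0,0,8.5,0,0,0,0,8.5,0,0,0,0,8.5,0,0,0,0,8.5,0,0,0,0,8.5,0,0,0,0,8.5,0,0,0,0,7.5,0,0,0,-0.6,0,0.3,0,0,0,0,0.3]' --newtons 3

```text
time_s: 10.95
tool_pos: [0.5851, 0.0317, 0.1492]
tcp_rot: [0.229, 0.973, -0.001, -0.002]
force: [-0.5, -0.1, -0.9]
grip_width: 0.032
finger_force: 0.0
```

```bash
python3 - <<'E'
from h import *
s=sense();print(s['tool_pos'],s['tcp_rot'],s['joint_pos'],np.degrees(2*np.arctan2(s['tcp_rot'][1],s['tcp_rot'][0])),s['grip_width'])
print(s['force'])
a=crop('top',242,150,50,75,8)
b2=crop('side',285,175,50,75,8)
cv2.imwrite('pics/c5.png',np.hstack([a,b2]))
E
```

```text
[0.58511181 0.03166371 0.14919409] [ 2.29293148e-01  9.73354165e-01 -6.60984218e-04 -2.42576454e-03] [ 3.37556918e-02  4.61878439e-01  1.76635175e+00 -5.81283272e-06
  9.18390880e-01 -1.07433276e+00] 153.48899463560429 0.03201855929330683
[-0.53153419 -0.14920996 -0.9483759 ]
```

View pics/c5.png

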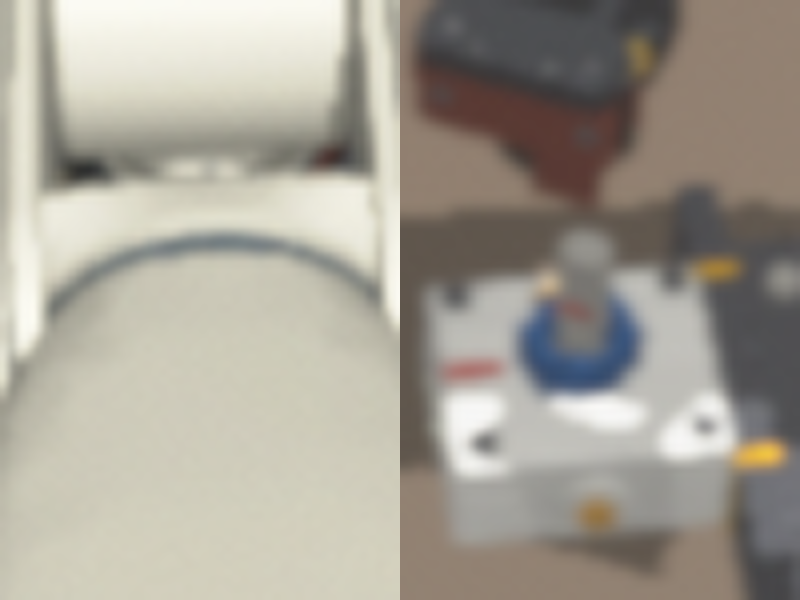

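Emit:
move_arm --motion '[0,0,-0.6,0,0.3,0,0,-0.6,0,0.3,0,0,-0.6,0,0.3,0,0,-0.6,0,0.3,0,0,-0.6,0,0.3,0,0,0,0,0.3,0,0,0,0,0.3]'

```text
time_s: 11.75
tool_pos: [0.5863, 0.0318, 0.0771]
tcp_rot: [0.228, 0.974, -0.0, -0.0]
force: [1.2, 0.5, -0.1]
grip_width: 0.0306
finger_force: 0.0
```

Emit:
move_arm --motion '[0,0,-0.15,0,0.4,0,0,0,0,0.5,0,0,0,0,0.5,0,0,0,0,0.5]' --newtons 3

```text
time_s: 12.15
tool_pos: [0.5868, 0.0318, 0.0744]
tcp_rot: [0.228, 0.974, 0.0, 0.0]
force: [0.1, 0.1, 0.5]
grip_width: 0.0219
finger_force: 0.0
```

Emit:
move_arm --motion '[0,0,0,0,0.54,0,0,0,0,0.58,0,0,0,0,0.62,0,0,0,0,0.62]' --newtons 3

```text
time_s: 12.55
tool_pos: [0.5869, 0.0321, 0.0741]
tcp_rot: [0.228, 0.974, 0.0, 0.0]
force: [1.3, 3.3, 0.6]
grip_width: 0.0175
finger_force: 3.0
```

Emit:
move_arm --motion '[0.005,0.012,0,0,0.7,0,0,0,0,0.7,0,0,0,0,0.7]' --newtons 5

```text
time_s: 12.85
tool_pos: [0.5869, 0.0322, 0.0741]
tcp_rot: [0.228, 0.974, 0.0, 0.0]
force: [-0.1, 2.4, 1.8]
grip_width: 0.0172
finger_force: 5.0
```

Emit:
move_arm --motion '[0,0,0,0,0.8,0,0,0,0,0.8,0,0,0,0,0.8]' --newtons 30

```text
time_s: 13.15
tool_pos: [0.5869, 0.0322, 0.0741]
tcp_rot: [0.228, 0.974, 0.0, 0.0]
force: [0.5, 3.6, 2.6]
grip_width: 0.0172
finger_force: 30.0
```

Emit:
move_arm --motion '[0.003,-0.005,0,-6.2,0.8,0.003,-0.005,0,-6.2,0.8,0.003,-0.005,0,-6.2,0.8,0.003,-0.005,0,-6.2,0.8,0.003,-0.005,0,-6.2,0.8,0.003,-0.005,0,-6.2,0.8,0.003,-0.005,0,-6.2,0.8,0.003,-0.005,0,-6.2,0.8,0.003,-0.005,0,-6.2,0.8,0.003,-0.005,0,-6.2,0.8]'

```text
time_s: 14.15
tool_pos: [0.5884, 0.0313, 0.0741]
tcp_rot: [0.698, 0.716, 0.001, 0.001]
force: [3.9, 4.8, 0.9]
grip_width: 0.0169
finger_force: 30.0
```

Emit:
move_arm --motion '[0,0,0,0,0.8,0,0,0,0,0.8]'

```text
time_s: 14.35
tool_pos: [0.5884, 0.0313, 0.0741]
tcp_rot: [0.697, 0.717, 0.001, 0.0]
force: [3.7, 5.8, 1.3]
grip_width: 0.0169
finger_force: 30.0
```

```bash
python3 - <<'E'
from h import *
s=sense();print(s['tool_pos'],s['force'],s['moment'],np.degrees(2*np.arctan2(s['tcp_rot'][1],s['tcp_rot'][0])),s['grip_width'])
E
```

```text
[0.58839144 0.03131549 0.07413457] [3.73417479 5.80783951 1.28939665] [ 0.87333572 -0.51146748 -0.06932775] 91.67695711630178 0.016918479462624814
```

Emit:
move_arm --motion '[0.03,0.045,0,0,0.8,0,0,0,0,0.8]'

```text
time_s: 14.55
tool_pos: [0.5884, 0.0315, 0.0741]
tcp_rot: [0.696, 0.718, -0.0, 0.0]
force: [1.3, -1.7, 1.5]
grip_width: 0.0166
finger_force: 30.0
```

Emit:
move_arm --motion '[0,0,0,0,0.4,0,0,0,0,0.2,0,0,0,0,0.2]'

```text
time_s: 14.85
tool_pos: [0.5876, 0.0318, 0.0735]
tcp_rot: [0.697, 0.717, -0.0, -0.0]
force: [0.3, 0.7, -0.3]
grip_width: 0.0347
finger_force: 0.0
```

```bash
python3 - <<'E'
from h import *
s=sense();print(s['tool_pos'],s['force'],s['moment'],np.degrees(2*np.arctan2(s['tcp_rot'][1],s['tcp_rot'][0])),s['grip_width'])
E
```

```text
[0.58763056 0.03182586 0.07354826] [ 0.25998294  0.65858886 -0.30837074] [-0.09025649 -0.12948136 -0.03401167] 91.69212356883577 0.034688537744837086
```

Emit:
move_arm --motion '[0,0,1,0,0.2,0,0,1,0,0.2,-0.8,0,1,0,0,-1,0,0,0,0,-1,0,0,0,0,-1,0,0,0,0,-1,0,0,0,0,-1,0,0,0,0,-1,0,0,0,0,-1,0,0,0,0]'

```text
time_s: 15.85
tool_pos: [0.3919, 0.0319, 0.1488]
tcp_rot: [0.697, 0.718, -0.0, -0.0]
force: [0.1, -0.1, 1.1]
grip_width: 0.044
finger_force: 0.0
```

Emit:
move_arm --motion '[-1,0,0,0,0,0,0,0,0,0]'

```text
time_s: 16.05
tool_pos: [0.3645, 0.0318, 0.1484]
tcp_rot: [0.696, 0.718, -0.001, -0.001]
force: [0.3, 0.7, -0.0]
grip_width: 0.0442
finger_force: 0.0
```

```bash
python3 - <<'E'
from h import *
s=sense();print(s['tool_pos'],s['force'])
a=crop('top',247,158,50,70,8)
b2=crop('side',285,180,50,70,8)
cv2.imwrite('pics/c6.png',np.hstack([a,b2]))
E
```

```text
[0.36451425 0.03180961 0.14844383] [ 0.3067375   0.71460305 -0.01423482]
```

View pics/c6.png

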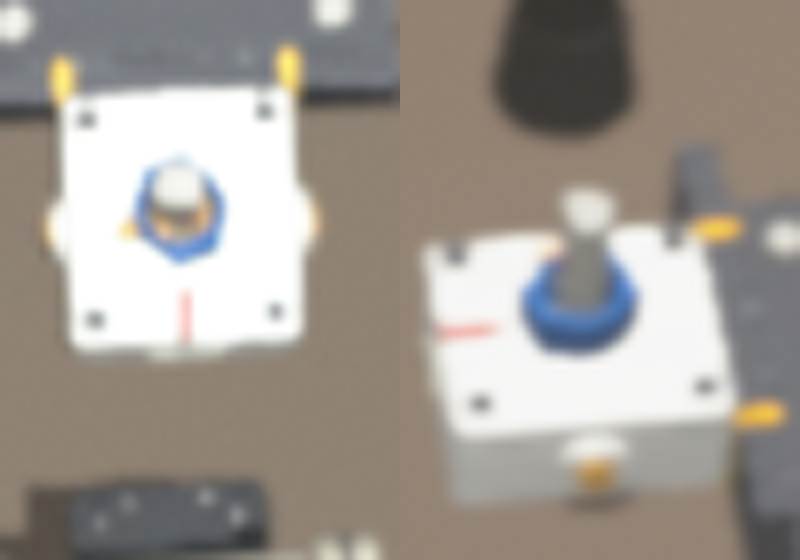

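```bash
python3 - <<'E'
from h import *
np.set_printoptions(precision=4,suppress=True)
# registration vs c4
old=cv2.imread('pics/c4.png')[:,:525];old=cv2.resize(old,(75,80),interpolation=cv2.INTER_AREA)
im=snapshot('top');new=im[140:220,232:307,::-1].copy()
g=lambda a:cv2.cvtColor(np.ascontiguousarray(a),cv2.COLOR_BGR2GRAY).astype(np.float32)
for nm,(r0,r1,c0,c1) in {'nearedge':(55,66,22,56),'left':(33,60,18,30),'right':(33,60,46,58),'stop':(8,32,3,20)}.items():
    print(nm,cv2.phaseCorrelate(g(old)[r0:r1,c0:c1],g(new)[r0:r1,c0:c1]))
for n in('top','side'):
    im=snapshot(n).astype(float);c=proj(n,[.587,.0305,.06])[0].round().astype(int)
    r=im[c[1]-14:c[1]+15,c[0]-14:c[0]+15];yy,xx=np.mgrid[-14:15,-14:15]
    R,G,B=r[...,0],r[...,1],r[...,2]
    blue=np.clip(B-R-20,0,200);p=[c[0]+(xx*blue).sum()/blue.sum(),c[1]+(yy*blue).sum()/blue.sum()]
    m=blue>40;print(n,'blue',p,back(n,[p],.063),'ext',xx[m].min()+c[0],xx[m].max()+c[0],yy[m].min()+c[1],yy[m].max()+c[1])
    br=(R-B)*((R-B)>30)*(G-B>10);br=br*(np.hypot(xx,yy)<13)
    ii=np.argwhere(br>0);print([(int(c[0]-14+j),int(c[1]-14+i),int(br[i,j])) for i,j in ii])
E
```

```text
nearedge ((0.05947735327824688, 0.08716049944411708), 0.995603599206165)
left ((0.10937098996172434, 0.5475135737307131), 0.9894530515611908)
right ((-0.04740557587774674, 0.6674511104844729), 0.9580639747925747)
stop ((0.03928375943888618, -0.01915051846927618), 1.0076570797849584)
top blue [np.float64(269.71156979902224), np.float64(186.26235741444867)] [[0.5773 0.0293 0.063 ]] ext 264 274 180 190
[(272, 183, 47), (271, 184, 42), (272, 184, 71), (266, 185, 41), (267, 185, 56), (268, 185, 34), (270, 185, 32), (271, 185, 59), (272, 185, 72), (262, 186, 69), (263, 186, 74), (267, 186, 73), (268, 186, 52), (269, 186, 31), (270, 186, 35), (271, 186, 42), (262, 187, 57), (263, 187, 55)]
side blue [np.float64(306.7986577181208), np.float64(218.26022948690192)] [[0.5838 0.0182 0.063 ]] ext 301 313 214 221
[(301, 205, 31), (302, 205, 31), (303, 205, 31), (313, 205, 31), (299, 206, 31), (300, 206, 31), (301, 206, 31), (302, 206, 31), (303, 206, 31), (314, 206, 31), (315, 206, 31), (298, 207, 31), (300, 207, 31), (302, 207, 31), (304, 210, 34), (303, 211, 38), (304, 211, 39)]
```

```bash
python3 - <<'E'
from h import *
from scipy.ndimage import shift
from scipy.optimize import minimize
def reg(o,n):
    f=lambda s:((shift(o,s,order=3,mode='nearest')-n)[3:-3,3:-3]**2).mean()
    r=minimize(f,[0,0],method='Nelder-Mead',options=dict(xatol=.005,initial_simplex=[[0,0],[.7,0],[0,.7]]));return r.x.round(3),round(f([0,0]),1),round(r.fun,1)
g=lambda a:cv2.cvtColor(np.ascontiguousarray(a),cv2.COLOR_BGR2GRAY).astype(float)
c4=cv2.imread('pics/c4.png')
ot=g(cv2.resize(c4[:,:525],(75,80),interpolation=cv2.INTER_AREA));nt=g(snapshot('top')[140:220,232:307,::-1])
os_=g(cv2.resize(c4[:480,528:],(34,60),interpolation=cv2.INTER_AREA));ns=g(snapshot('side')[185:245,292:326,::-1])
for k,(a,b,c,d) in {'near':(52,69,18,58),'nearL':(50,67,18,32),'nearR':(50,67,44,58),'boltL':(26,40,19,32),'boltR':(26,40,42,56),'stop':(8,26,3,60)}.items(): print('top',k,reg(ot[a:b,c:d],nt[a:b,c:d]))
for k,(a,b,c,d) in {'knob':(42,60,5,34),'boltL':(36,52,0,12),'boltR':(34,52,24,34),'bg':(0,14,0,25)}.items(): print('side',k,reg(os_[a:b,c:d],ns[a:b,c:d]))
E
```

```text
top near (array([0.029, 0.043]), np.float64(7.5), np.float64(6.6))
top nearL (array([0.005, 0.046]), np.float64(10.2), np.float64(8.6))
top nearR (array([0.016, 0.028]), np.float64(8.9), np.float64(8.3))
top boltL (array([0.026, 0.023]), np.float64(15.0), np.float64(14.0))
top boltR (array([-0.014,  0.01 ]), np.float64(7.6), np.float64(7.4))
top stop (array([ 0.012, -0.   ]), np.float64(1.3), np.float64(1.3))
side knob (array([ 0.08 , -0.047]), np.float64(4.7), np.float64(3.3))
side boltL (array([ 0.058, -0.084]), np.float64(2.8), np.float64(1.6))
side boltR (array([0.082, 0.042]), np.float64(9.4), np.float64(6.7))
side bg (array([0.022, 0.01 ]), np.float64(0.5), np.float64(0.5))
```

```bash
python3 - <<'E'
from h import *
np.set_printoptions(precision=4,suppress=True)
h=back('top',[(262.5,186.45)],.055)[0]-[0,.0009,0];d=h-[.5869,.0305,.055];print(h,np.degrees(np.arctan2(d[1],d[0])),np.hypot(d[0],d[1]))
h=back('side',[(303.7,210.7)],.058)[0];d=h-[.5864,.0295,.055];print(h,np.degrees(np.arctan2(d[1],d[0])))
# blue mask overlay fit: simulated cylinder silhouette r=21
im=snapshot('top').astype(float);B=im[...,2]-im[...,0]
y,x=np.mgrid[170:200,255:285];m=(B[170:200,255:285]>25)
print('blue mask hull',cv2.minEnclosingCircle(np.c_[x[m],y[m]].astype(np.float32)))
a=np.linspace(0,2*np.pi,60)
P=np.concatenate([np.c_[.5869+.021*np.cos(a),.0314+.021*np.sin(a),0*a+z] for z in(.045,.065)])
print('pred',cv2.minEnclosingCircle(proj('top',P).astype(np.float32)))
print(sense()['tool_pos'])
E
```

```text
[0.5786 0.051  0.055 ] 112.03472028198023 0.02211416216295752
[0.5789 0.0523 0.058 ] 108.16346398261273
blue mask hull ((269.0, 184.0), 6.403224468231201)
pred ((269.0118103027344, 183.69602966308594), 7.222822189331055)
[0.3689 0.0319 0.1489]
```

Emit:
move_arm --motion '[0.9,0,0,6,-0.3,0.9,0,0,6,-0.3,0.9,0,0,6.3,-0.3,0.9,0,0,0,-0.3,0.9,0,0,0,-0.3,0.9,0,0,0,-0.3,0.9,0,0,0,-0.3,0.9,0,0,0,-0.3,0.9,0,0,0,-0.3,0.62,-0.05,0,0,-0.3]'

```text
time_s: 17.45
tool_pos: [0.588, 0.0307, 0.1486]
tcp_rot: [0.574, 0.819, 0.0, 0.0]
force: [0.8, -0.1, 0.8]
grip_width: 0.057
finger_force: 0.0
```

Emit:
move_arm --motion '[0,0,0,0,-0.3,0,0,-0.7,0,-0.3,0,0,-0.7,0,-0.3,0,0,-0.7,0,-0.3,0,0,-0.7,0,-0.3,0,0,0,0,-0.3,0,0,0,0,-0.3]' --newtons 4

```text
time_s: 18.15
tool_pos: [0.5855, 0.0307, 0.0789]
tcp_rot: [0.574, 0.819, -0.0, -0.001]
force: [0.4, -0.2, 0.9]
grip_width: 0.0572
finger_force: 0.0
```

Emit:
move_arm --motion '[0.05,0,-0.4,0,-0.3,0,0,-0.4,0,-0.3,0,0,-0.3,0,-0.3,0,0,-0.1,0,-0.3,0,0,0,0,-0.3,0,0,0,0,-0.3]'

```text
time_s: 18.75
tool_pos: [0.5875, 0.0307, 0.0489]
tcp_rot: [0.574, 0.819, -0.0, -0.0]
force: [-0.4, 0.3, 0.2]
grip_width: 0.0572
finger_force: 0.0
```

Emit:
move_arm --motion '[0,0,0,0,-0.1,0,0,0,0,0,0,0,0,0,0.2,0,0,0,0,0.2,0,0,0,0,0.2]' --newtons 5

```text
time_s: 19.25
tool_pos: [0.5876, 0.0307, 0.0492]
tcp_rot: [0.574, 0.819, 0.0, 0.0]
force: [-0.4, 0.4, 2.3]
grip_width: 0.0395
finger_force: 5.0
```

Emit:
move_arm --motion '[0,0,0,0,0.3,0,0,0,0,0.3,0,0,0.08,0,0.3,0,0,0,0,0.3]' --newtons 25

```text
time_s: 19.65
tool_pos: [0.5873, 0.0307, 0.0509]
tcp_rot: [0.574, 0.819, -0.0, -0.0]
force: [0.2, 0.2, -0.6]
grip_width: 0.04
finger_force: 25.0
```

Emit:
move_arm --motion '[0,0,0,7.17,0.3,0,0,0,7.17,0.3,0,0,0,7.17,0.3,0,0,0,7.17,0.3,0,0,0,7.17,0.3,0,0,0,7.17,0.3,0,0,0,7.17,0.3,0,0,0,7.17,0.3,0,0,0,7.17,0.3,0,0,0,7.17,0.3]'

```text
time_s: 20.65
tool_pos: [0.5872, 0.0307, 0.0506]
tcp_rot: [-0.017, 1.0, 0.0, -0.0]
force: [0.1, 0.7, -0.3]
grip_width: 0.0397
finger_force: 25.0
```

Emit:
move_arm --motion '[0,0,0,0,0.3,0,0,0,0,0.3]'

```text
time_s: 20.85
tool_pos: [0.5873, 0.0307, 0.0507]
tcp_rot: [-0.013, 1.0, 0.0, -0.0]
force: [0.1, -0.2, -0.5]
grip_width: 0.0399
finger_force: 25.0
```

Emit:
move_arm --motion '[0,0,0.1,0,0.3,0,0,0.1,0,0.3,0,0,0.1,0,0.3,0,0,0.1,0,0.3,0,0,0,0,0.3]'

```text
time_s: 21.35
tool_pos: [0.5878, 0.0307, 0.0615]
tcp_rot: [-0.015, 1.0, 0.0, 0.0]
force: [-0.1, -0.5, -0.5]
grip_width: 0.0395
finger_force: 25.0
```

Emit:
move_arm --motion '[0,0,0.1,0,0.3,0,0,0.1,0,0.3,0,0,0.1,0,0.3,0,0,0.1,0,0.3,0,0,0.1,0,0.3,0,0,0.04,0,0.3,0,0,0,0,0.3]'

```text
time_s: 22.05
tool_pos: [0.5876, 0.0307, 0.0746]
tcp_rot: [-0.015, 1.0, -0.0, 0.0]
force: [0.3, -0.3, -0.7]
grip_width: 0.0397
finger_force: 25.0
```

Emit:
move_arm --motion '[0.02,0,0,0,0.3,0.02,0,0,0,0.3,0.01,0,0,0,0.3,0,0,0,0,0.3]'

```text
time_s: 22.45
tool_pos: [0.5887, 0.0307, 0.0743]
tcp_rot: [-0.015, 1.0, -0.0, -0.0]
force: [-0.8, 0.1, -1.2]
grip_width: 0.04
finger_force: 25.0
```

Emit:
move_arm --motion '[0.02,0,0,0,0.3,0,0,0,0,0.3]'

```text
time_s: 22.65
tool_pos: [0.589, 0.0307, 0.0743]
tcp_rot: [-0.015, 1.0, -0.0, -0.0]
force: [-0.0, 0.0, -1.1]
grip_width: 0.0395
finger_force: 25.0
```

Emit:
move_arm --motion '[0.02,0,0,0,0.3,0,0,0,0,0.3]'

```text
time_s: 22.85
tool_pos: [0.5891, 0.0307, 0.0743]
tcp_rot: [-0.015, 1.0, -0.0, -0.001]
force: [-1.5, -0.9, -0.2]
grip_width: 0.0398
finger_force: 25.0
```

Emit:
move_arm --motion '[0.025,0,0,0,0.3,0,0,0,0,0.3,0,0,0,0,0.3]'

```text
time_s: 23.15
tool_pos: [0.5893, 0.0307, 0.0742]
tcp_rot: [-0.015, 1.0, -0.0, -0.001]
force: [-5.9, -0.2, 1.1]
grip_width: 0.0398
finger_force: 25.0
```

```bash
python3 - <<'E'
from h import *
for i in range(3):
    b2=crop('side',270,170,75,70,8)
    s=sense();print(s['tool_pos'],s['force'],np.degrees(2*np.arctan2(s['tcp_rot'][1],s['tcp_rot'][0])))
cv2.imwrite('pics/c7.png',b2)
E
```

```text
[0.58927228 0.03068582 0.07420712] [-5.39222987  0.10032709  1.91225743] 181.69800632649202
[0.58927678 0.0306555  0.07422996] [-5.483612    0.80284788  1.45742003] 181.69801919347387
[0.58925911 0.03066354 0.07419943] [-6.05465121 -0.53095702  1.65109344] 181.69631532210278
```

View pics/c7.png

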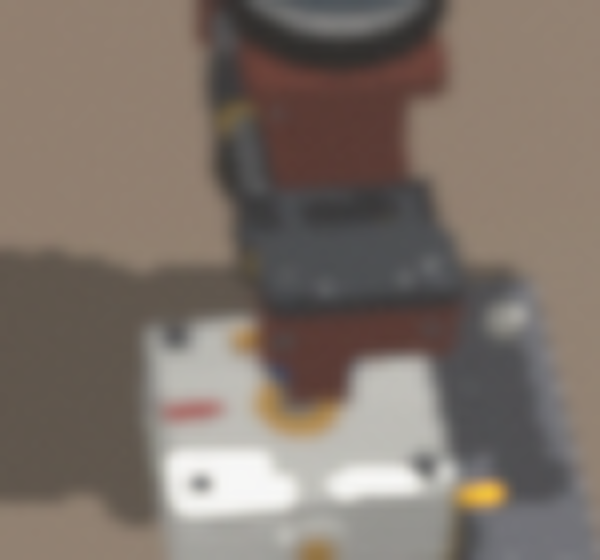

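The collar is up: a brass ring is exposed at the spindle's foot at (298,405), and the screw head at (247,342) points at -x. I'll ease the press slightly.

Emit:
move_arm --motion '[-0.008,0,0,0,0.3,0,0,0,0,0.3,0,0,0,0,0.3]'

```text
time_s: 23.6
tool_pos: [0.5893, 0.0307, 0.0742]
tcp_rot: [-0.015, 1.0, -0.0, -0.001]
force: [-5.6, -0.6, 1.8]
grip_width: 0.0397
finger_force: 25.0
```

Emit:
move_arm --motion '[-0.012,0,0,0,0.3,0,0,0,0,0.3,0,0,0,0,0.3]'

```text
time_s: 23.9
tool_pos: [0.5893, 0.0307, 0.0743]
tcp_rot: [-0.015, 1.0, -0.0, -0.001]
force: [-4.6, 0.3, 0.9]
grip_width: 0.0399
finger_force: 25.0
```

```bash
python3 -c "
from cell import *
print(finish_job())"
```

```text
the job is handed in; nothing more can be done
None
```

The job is handed in at about 24 s: the block is square against the stop between its marks, and the spindle flat faces the pointer. The collar is held at the red-line height by its height readings (the line was hidden behind the fingers), clear of the block, its screw pressing the flat at about 4.6 N.

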